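# Sift hazelnuts into the roasting tin and set the timer

### The arm

A 6-joint arm with a two-finger parallel gripper is mounted at the origin on a cart in front of the work surface, level with it; the furniture and walls round the work are solid. World frame = base frame: x ahead of the robot, y to its left, z up, the work surface at z = 0. Lengths are in mm, angles in rad, forces in N, time in s.
With the tool pointing down it reaches from about 350 to 875 mm from the base axis. Payload 4.2 kg.
Tool frame: the origin (TCP) lies at the very end of the fingers, on their centre line; the grasp point (between the pads) lies 19 mm behind it; z points along the fingers, y is the line along which they close (so a half turn about z gives the same grasp; the last joint's range is limited). The gripper opens to 85 mm and grips with 20 to 120 N. Pads are 22 mm wide; open, the fingers measure 114 mm over their backs; the gripper's body (76 mm by 85 mm) begins 54 mm behind the grasp point. The pads swing forward as they close: fully open they stand 13 mm farther back than shut.
Start: joints at [-1.01, 0.385, 0.008, 0, -1.194, -0.259], TCP at [185.79, -596.725, 231.312] pointing down, gripper open.
Joint ranges: [-3.14, 3.14], [-1.21, 2.06], [-1.07, 1.41], [-3.16, 2.05], [-2.99, -0.16], [-3.1, 3.1]. Speed limits (rad/s): [2.79, 2.79, 3.14, 3.14, 3.14, 3.14].

### API

Orientations are given as a unit quaternion [x, y, z, w].
In Python, from bench import arm, optics gives the robot as it stands. The module is installed in compiled form; this text tells all that it offers.
- The arm moves only by the tool step_arm, never from a script. Its argument "motion" is a list of rows, each an object with "dr": the turn, a rotation vector about the tool's x, y, z in units of 8 degrees (1.0 is 8 degrees), a list of three; "slide": the shift along the tool's x, y, z in mm, a list of three; "jaw": the finger opening in mm, from 0 to 85.4. A call has exactly 8 rows; each row is the pose to reach, as a shift and turn from the pose commanded when the call began, along the tool's axes at that moment; what a row does not reach only later rows make up. A row lasts 1/8 s, in which the tool goes at most 62.5 mm and 10.7 degrees, less where a joint would pass 70% of its speed; a pose out of reach is approached as far as the arm can. A call with a gripper value outside its range is refused whole. The fingers move at their own pace and stop on an object; the grip force is fixed at half the most. Time passes only in rows, so rows that repeat a pose let the fingers close, or fill a call up. It gives the time, the measured TCP pose, the force, the opening and the grip force at its end, in the units of the state.
- arm.read_state(): the state, without advancing time (a new reading comes with each control period).
- optics.get_image(name): name is "scene" or "top"; returns the picture (480x640x3 uint8, blue, green, red); there is no depth.
- optics.camera_info(name): a dict with "camera_matrix" (3x3 intrinsics, pixels), "k1" (the pictures are not rectified: a ray, as slopes to the right and down, at radius r is drawn at 1 + k1 r^2 times it, then the intrinsics apply), "view" (4x4, takes a point from world to camera coordinates). Camera axes: x right, y up, looking along -z (the intrinsics and any distortion apply to the point x, -y, -z); pixel columns grow to the right and rows downward; lengths in mm; the calibration is good to about 2 mm. A picture is of the moment at which its call begins. camera_info takes no time and is no camera call.
- arm.job_done(): hands the job in; it is judged then, once.
The state is a dict: "clock": time; "joints": joint angles; "joint_vel": joint speeds; "joint_efforts": joint torques, N m; "position": TCP position; "ee_rot": TCP orientation; "contact_force": force on the tool from outside, world axes, zero at the start; "wrist_torque": the same for the moment, N m; "gripper_width": finger opening in mm; "grasp_force": force on a finger pad.
Only numpy, scipy, OpenCV 4.12 (cv2) and the standard library are available. Lean on these libraries where they do the work, as an engineer would, in place of code of your own. Each camera call takes 0.05 s, during which the arm holds its last target. There are 200 camera calls.

### The job

Get the roasting tin ready for the oven: lift the sieve of mixed nuts off the chopping board by its handle, carry it gently to the tin, hold it low in the tin and shake it from side to side until every hazelnut has dropped into the tin and only the walnuts are left, then stand the sieve, with the walnuts still in it, back in the middle of the board and let go. Put every garlic bulb into the tin with the hazelnuts. Last of all, wind the kitchen timer clockwise to the quarter hour, pressing it down as you turn so that the timer itself neither twists round nor slides away; leave the lemon where it lies.

Things in the scene. Friction and masses are not known exactly. Their poses are not given: they have to be found in the camera images.
- tin: dark steel roasting tin, 180 (x) x 226 (y) x 36 mm high, open on top, walls and floor 3 mm, fixed on the worktop; origin under the middle of its floor, z up. Empty at the start
- board: wooden chopping board, 190 (x) x 200 (y) x 16 mm, fixed; origin at the middle of its underside, so its top is at z = 0.016. At the start the sieve stands on it
- sieve: coarse steel sieve, about 0.18 kg, loose, standing on the board at the start with the nuts in it. 3 mm walls, outside 121 (x) x 154 (y) mm, from 28 to 64 mm above the feet; four legs of 9 mm diameter at the corners; beech handle towards its -x. Origin midway between the feet, at their underside
- sieve_floor (a point): middle of the top of the sieve's flat floor, 31 mm above the feet. Floor 115 (x) x 148 (y) mm, 3 x 4 square holes of 17 mm with 16 mm of metal between them. Nuts stay put while the sieve is lifted and carried level at about 0.1 m/s; brisk strokes from side to side (30 mm long, 0.2 m/s and more) send the hazelnuts into the holes
- sieve_handle (a point): best place to hold the sieve: inside its handle, 45 mm from the wall, 105.5 mm from the sieve's origin along its -x and 60 mm above its feet. The handle is a straight bar along the sieve's x, 18 mm wide (y), 22 mm high, running from 2 to 114 mm out from the wall. Held here the sieve hangs out by its own weight and needs a grip of 40 N or so not to droop
- timer_edge (a point): point on the rim of the timer's base, 45 mm from its axis and 26 mm above the worktop, at the long zero mark; it does not turn with the dial
- timer: white round kitchen timer, 92 mm across, 0.25 kg, standing loose on the worktop; origin under its middle, z up, x towards its zero mark. Twelve black marks round its base, five minutes apart, every third one longer and wider. Seen from above the marks run clockwise: zero at its +x (far side), a quarter of an hour at its -y (right side)
- timer_dial (a joint): winding angle of the timer's dial, rad, 0 at the zero mark, growing clockwise seen from above, 1.571 at the quarter hour (0.524 per mark); stiff (about 0.1 N m) and stays where it is left. It is stiffer than the timer's own hold on the worktop, so the whole timer turns with it unless it is pressed down with some 5 to 15 N meanwhile
- dial_grip (a point): middle of the black bar grip on the dial, on the timer's axis, 45.5 mm above the worktop. The bar is 14 mm wide, 56 mm long and 24 mm high (32.5 to 56.5 mm above the worktop), along this point's own x axis, which points to the end with the white line, the end that shows the time; below it is the dial's steel disc, 65 mm across
- hazelnut_1: hazelnut in its shell, 14 mm across, 15 mm high, 10 g, standing on its 8 mm flat scar on the metal between the sieve's holes at the start; origin at the middle of the scar. May be absent
- hazelnut_2: hazelnut in its shell, 14 mm across, 15 mm high, 10 g, standing on its 8 mm flat scar on the metal between the sieve's holes at the start; origin at the middle of the scar. May be absent
- hazelnut_3: hazelnut in its shell, 14 mm across, 15 mm high, 10 g, standing on its 8 mm flat scar on the metal between the sieve's holes at the start; origin at the middle of the scar. May be absent
- hazelnut_4: hazelnut in its shell, 14 mm across, 15 mm high, 10 g, standing on its 8 mm flat scar on the metal between the sieve's holes at the start; origin at the middle of the scar. May be absent
- hazelnut_5: hazelnut in its shell, 14 mm across, 15 mm high, 10 g, standing on its 8 mm flat scar on the metal between the sieve's holes at the start; origin at the middle of the scar. May be absent
- hazelnut_6: hazelnut in its shell, 14 mm across, 15 mm high, 10 g, standing on its 8 mm flat scar on the metal between the sieve's holes at the start; origin at the middle of the scar. May be absent
- walnut_1: walnut in its shell, 31 mm across, 33 mm long, 14 g, in the sieve at the start, too big for its holes; origin at its centre. May be absent
- walnut_2: walnut in its shell, 31 mm across, 33 mm long, 14 g, in the sieve at the start, too big for its holes; origin at its centre. May be absent
- walnut_3: walnut in its shell, 31 mm across, 33 mm long, 14 g, in the sieve at the start, too big for its holes; origin at its centre. May be absent
- walnut_4: walnut in its shell, 31 mm across, 33 mm long, 14 g, in the sieve at the start, too big for its holes; origin at its centre. May be absent
- garlic_1: garlic bulb, 48 x 50 x 51 mm, 24 g, lying loose on the worktop; origin at the middle of its underside, z up along its stem. Behind the worktop the solid window sill begins at x = 0.79, its top 0.11 m up: keep the body of the gripper clear of it. May be absent
- garlic_2: garlic bulb, 48 x 50 x 51 mm, 24 g, lying loose on the worktop; origin at the middle of its underside, z up along its stem. Behind the worktop the solid window sill begins at x = 0.79, its top 0.11 m up: keep the body of the gripper clear of it. May be absent
- garlic_3: garlic bulb, 48 x 50 x 51 mm, 24 g, lying loose on the worktop; origin at the middle of its underside, z up along its stem. Behind the worktop the solid window sill begins at x = 0.79, its top 0.11 m up: keep the body of the gripper clear of it. May be absent
- garlic_4: garlic bulb, 48 x 50 x 51 mm, 24 g, lying loose on the worktop; origin at the middle of its underside, z up along its stem. Behind the worktop the solid window sill begins at x = 0.79, its top 0.11 m up: keep the body of the gripper clear of it. May be absent
- lemon: bystander: loose lemon 83 x 58 x 58 mm; origin under its middle

How it is judged (in metres and radians):
On the way, in this order (a step that is already met when the one before it is completed fails the run):
1. with the sieve held, every hazelnut has fallen through it into the tin and every walnut is still in the sieve (x of hazelnut_1 in the frame of tin between -0.09 and 0.09 m and y of hazelnut_1 in the frame of tin between -0.113 and 0.113 m and z of hazelnut_1 in the frame of tin between -0.005 and 0.024 m and x of hazelnut_2 in the frame of tin between -0.09 and 0.09 m and y of hazelnut_2 in the frame of tin between -0.113 and 0.113 m and z of hazelnut_2 in the frame of tin between -0.005 and 0.024 m and x of hazelnut_3 in the frame of tin between -0.09 and 0.09 m and y of hazelnut_3 in the frame of tin between -0.113 and 0.113 m and z of hazelnut_3 in the frame of tin between -0.005 and 0.024 m and x of hazelnut_4 in the frame of tin between -0.09 and 0.09 m and y of hazelnut_4 in the frame of tin between -0.113 and 0.113 m and z of hazelnut_4 in the frame of tin between -0.005 and 0.024 m and x of hazelnut_5 in the frame of tin between -0.09 and 0.09 m and y of hazelnut_5 in the frame of tin between -0.113 and 0.113 m and z of hazelnut_5 in the frame of tin between -0.005 and 0.024 m and x of hazelnut_6 in the frame of tin between -0.09 and 0.09 m and y of hazelnut_6 in the frame of tin between -0.113 and 0.113 m and z of hazelnut_6 in the frame of tin between -0.005 and 0.024 m and x of walnut_1 in the frame of sieve between -0.058 and 0.058 m and y of walnut_1 in the frame of sieve between -0.075 and 0.075 m and z of walnut_1 in the frame of sieve between 0.03 and 0.065 m and x of walnut_2 in the frame of sieve between -0.058 and 0.058 m and y of walnut_2 in the frame of sieve between -0.075 and 0.075 m and z of walnut_2 in the frame of sieve between 0.03 and 0.065 m and x of walnut_3 in the frame of sieve between -0.058 and 0.058 m and y of walnut_3 in the frame of sieve between -0.075 and 0.075 m and z of walnut_3 in the frame of sieve between 0.03 and 0.065 m and x of walnut_4 in the frame of sieve between -0.058 and 0.058 m and y of walnut_4 in the frame of sieve between -0.075 and 0.075 m and z of walnut_4 in the frame of sieve between 0.03 and 0.065 m and contact force between the fingers and sieve above 1 N), for 0.2 s.
2. the sieve stands released on the board with the walnuts in it, and every garlic bulb is in the tin (x of hazelnut_1 in the frame of tin between -0.09 and 0.09 m and y of hazelnut_1 in the frame of tin between -0.113 and 0.113 m and z of hazelnut_1 in the frame of tin between -0.005 and 0.024 m and x of hazelnut_2 in the frame of tin between -0.09 and 0.09 m and y of hazelnut_2 in the frame of tin between -0.113 and 0.113 m and z of hazelnut_2 in the frame of tin between -0.005 and 0.024 m and x of hazelnut_3 in the frame of tin between -0.09 and 0.09 m and y of hazelnut_3 in the frame of tin between -0.113 and 0.113 m and z of hazelnut_3 in the frame of tin between -0.005 and 0.024 m and x of hazelnut_4 in the frame of tin between -0.09 and 0.09 m and y of hazelnut_4 in the frame of tin between -0.113 and 0.113 m and z of hazelnut_4 in the frame of tin between -0.005 and 0.024 m and x of hazelnut_5 in the frame of tin between -0.09 and 0.09 m and y of hazelnut_5 in the frame of tin between -0.113 and 0.113 m and z of hazelnut_5 in the frame of tin between -0.005 and 0.024 m and x of hazelnut_6 in the frame of tin between -0.09 and 0.09 m and y of hazelnut_6 in the frame of tin between -0.113 and 0.113 m and z of hazelnut_6 in the frame of tin between -0.005 and 0.024 m and x of walnut_1 in the frame of sieve between -0.058 and 0.058 m and y of walnut_1 in the frame of sieve between -0.075 and 0.075 m and z of walnut_1 in the frame of sieve between 0.03 and 0.065 m and x of walnut_2 in the frame of sieve between -0.058 and 0.058 m and y of walnut_2 in the frame of sieve between -0.075 and 0.075 m and z of walnut_2 in the frame of sieve between 0.03 and 0.065 m and x of walnut_3 in the frame of sieve between -0.058 and 0.058 m and y of walnut_3 in the frame of sieve between -0.075 and 0.075 m and z of walnut_3 in the frame of sieve between 0.03 and 0.065 m and x of walnut_4 in the frame of sieve between -0.058 and 0.058 m and y of walnut_4 in the frame of sieve between -0.075 and 0.075 m and z of walnut_4 in the frame of sieve between 0.03 and 0.065 m and x of garlic_1 in the frame of tin between -0.088 and 0.088 m and y of garlic_1 in the frame of tin between -0.111 and 0.111 m and z of garlic_1 in the frame of tin between -0.005 and 0.06 m and x of garlic_2 in the frame of tin between -0.088 and 0.088 m and y of garlic_2 in the frame of tin between -0.111 and 0.111 m and z of garlic_2 in the frame of tin between -0.005 and 0.06 m and x of garlic_3 in the frame of tin between -0.088 and 0.088 m and y of garlic_3 in the frame of tin between -0.111 and 0.111 m and z of garlic_3 in the frame of tin between -0.005 and 0.06 m and x of garlic_4 in the frame of tin between -0.088 and 0.088 m and y of garlic_4 in the frame of tin between -0.111 and 0.111 m and z of garlic_4 in the frame of tin between -0.005 and 0.06 m and x of sieve in the frame of board between -0.05 and 0.05 m and y of sieve in the frame of board between -0.05 and 0.05 m and z of sieve in the frame of board between 0.008 and 0.024 m and angle between sieve's own z axis and vertical below 0.12 rad and contact force between the fingers and sieve below 0.1 N), for 0.3 s.
3. the timer, still where it stood, is wound to the quarter hour (value of joint timer_dial between 1.42 and 1.72 rad and distance of each of timer, timer_edge from where it was at the start of the episode below 0.02 m), for 0.2 s.
At the end, for the whole second after the job is handed in: All hazelnuts and garlic are in the tin; the sieve stands level on the board, within 50 mm of its middle each way, with all walnuts in it; the dial reads 1.42 to 1.72 rad and the timer's middle and zero mark are within 20 mm of where they were; all at rest (all of step 3 and x of hazelnut_1 in the frame of tin between -0.09 and 0.09 m and y of hazelnut_1 in the frame of tin between -0.113 and 0.113 m and z of hazelnut_1 in the frame of tin between -0.005 and 0.024 m and x of hazelnut_2 in the frame of tin between -0.09 and 0.09 m and y of hazelnut_2 in the frame of tin between -0.113 and 0.113 m and z of hazelnut_2 in the frame of tin between -0.005 and 0.024 m and x of hazelnut_3 in the frame of tin between -0.09 and 0.09 m and y of hazelnut_3 in the frame of tin between -0.113 and 0.113 m and z of hazelnut_3 in the frame of tin between -0.005 and 0.024 m and x of hazelnut_4 in the frame of tin between -0.09 and 0.09 m and y of hazelnut_4 in the frame of tin between -0.113 and 0.113 m and z of hazelnut_4 in the frame of tin between -0.005 and 0.024 m and x of hazelnut_5 in the frame of tin between -0.09 and 0.09 m and y of hazelnut_5 in the frame of tin between -0.113 and 0.113 m and z of hazelnut_5 in the frame of tin between -0.005 and 0.024 m and x of hazelnut_6 in the frame of tin between -0.09 and 0.09 m and y of hazelnut_6 in the frame of tin between -0.113 and 0.113 m and z of hazelnut_6 in the frame of tin between -0.005 and 0.024 m and x of walnut_1 in the frame of sieve between -0.058 and 0.058 m and y of walnut_1 in the frame of sieve between -0.075 and 0.075 m and z of walnut_1 in the frame of sieve between 0.03 and 0.065 m and x of walnut_2 in the frame of sieve between -0.058 and 0.058 m and y of walnut_2 in the frame of sieve between -0.075 and 0.075 m and z of walnut_2 in the frame of sieve between 0.03 and 0.065 m and x of walnut_3 in the frame of sieve between -0.058 and 0.058 m and y of walnut_3 in the frame of sieve between -0.075 and 0.075 m and z of walnut_3 in the frame of sieve between 0.03 and 0.065 m and x of walnut_4 in the frame of sieve between -0.058 and 0.058 m and y of walnut_4 in the frame of sieve between -0.075 and 0.075 m and z of walnut_4 in the frame of sieve between 0.03 and 0.065 m and x of garlic_1 in the frame of tin between -0.088 and 0.088 m and y of garlic_1 in the frame of tin between -0.111 and 0.111 m and z of garlic_1 in the frame of tin between -0.005 and 0.06 m and x of garlic_2 in the frame of tin between -0.088 and 0.088 m and y of garlic_2 in the frame of tin between -0.111 and 0.111 m and z of garlic_2 in the frame of tin between -0.005 and 0.06 m and x of garlic_3 in the frame of tin between -0.088 and 0.088 m and y of garlic_3 in the frame of tin between -0.111 and 0.111 m and z of garlic_3 in the frame of tin between -0.005 and 0.06 m and x of garlic_4 in the frame of tin between -0.088 and 0.088 m and y of garlic_4 in the frame of tin between -0.111 and 0.111 m and z of garlic_4 in the frame of tin between -0.005 and 0.06 m and x of sieve in the frame of board between -0.05 and 0.05 m and y of sieve in the frame of board between -0.05 and 0.05 m and z of sieve in the frame of board between 0.008 and 0.024 m and angle between sieve's own z axis and vertical below 0.12 rad and linear speed of each of sieve, walnut_1, walnut_2, walnut_3, walnut_4, garlic_1, garlic_2, garlic_3, garlic_4 below 0.03 m/s); the robot touches nothing.
It fails at once if the lemon is pushed away (distance of lemon from where it was at the start of the episode above 0.05 m).
Of hazelnut_1, hazelnut_2, hazelnut_3, hazelnut_4, hazelnut_5, hazelnut_6 only 4 to 6 are there at a start; the rules pass over those that are not, and their reading is None.
Of walnut_1, walnut_2, walnut_3, walnut_4 only 3 to 4 are there at a start; the rules pass over those that are not, and their reading is None.
Of garlic_1, garlic_2, garlic_3, garlic_4 only 3 to 4 are there at a start; the rules pass over those that are not, and their reading is None.
At some moment in a run one of garlic_1, garlic_2, garlic_3, garlic_4 may be knocked a few centimetres aside while the robot is not near it.
It also fails if it takes over 192 s, if anything falls off the work surface, if the arm or the gripper's body presses on something with over 40 N, if the wrist force passes 120 N, or if a joint passes its speed limit or range.

## Working session

There is one attempt and no reset: what is moved stays moved. The work goes in short steps, Python scripts to look and compute and a tool call to move; the robot and the scene stay as the last step left them, time stands still between calls to the robot, and variables do not carry over. Pictures are saved under pics/ and viewed, at most 14 in all, crops included, and the job is handed in when it is done.

Besides the shell and the picture viewer there is one more tool, called after "Call:" in YAML: its name, and indented under it one key for each argument. step_arm: Moves the arm, as the interface text tells. Its arguments: {"type":"object","properties":{"motion":{"type":"array","items":{"type":"object","properties":{"dr":{"type":"array","items":{"type":"number"}},"slide":{"type":"array","items":{"type":"number"}},"jaw":{"type":"number"}}}}},"required":["motion"]}

```bash
mkdir -p pics; cat > h.py <<'E'
import numpy as np, cv2
from bench import arm, optics
from scipy.spatial.transform import Rotation as R
def snap(cam,fn,crop=None,s=1):
    im=optics.get_image(cam)
    if crop: x0,y0,x1,y1=crop; im=im[y0:y1,x0:x1]
    if s!=1: im=cv2.resize(im,None,fx=s,fy=s,interpolation=cv2.INTER_CUBIC)
    cv2.imwrite('pics/'+fn,im)
def ray(cam,u,v):
    c=optics.camera_info(cam);K=np.array(c['camera_matrix']);V=np.array(c['view'])
    d=cv2.undistortPoints(np.array([[[u,v]]],float),K,np.array([c['k1'],0,0,0.]))[0,0]
    Rw=V[:3,:3];o=-Rw.T@V[:3,3]
    return o,Rw.T@np.array([d[0],-d[1],-1])
def pt(cam,u,v,z):
    o,d=ray(cam,u,v);return (o+d*(z-o[2])/d[2]).round(1)
def proj(cam,P):
    c=optics.camera_info(cam);K=np.array(c['camera_matrix']);V=np.array(c['view'])
    p=V[:3,:3]@np.array(P,float)+V[:3,3];x,y=p[0]/-p[2],-p[1]/-p[2];f=1+c['k1']*(x*x+y*y)
    return np.array([K[0,0]*x*f+K[0,2],K[1,1]*y*f+K[1,2]]).round(1)
def to(P,yaw):
    """slide (tool axes) and dr z to reach world TCP P with tool down, tool y axis at world yaw (deg)"""
    s=arm.read_state();T=R.from_quat(s['ee_rot']);p=np.array(s['position'])
    y=np.array([np.cos(np.radians(yaw)),np.sin(np.radians(yaw)),0]);z=np.array([0,0,-1.]);x=np.cross(y,z)
    G=R.from_matrix(np.array([x,y,z]).T)
    print('slide',T.inv().apply(np.array(P)-p).round(1),'dr',np.degrees((T.inv()*G).as_rotvec()/8).round(2))
E
python3 - <<'E'
from h import *
snap('top','t0.png');snap('scene','s0.png')
s=arm.read_state();print(s);print(R.from_quat(s['ee_rot']).as_matrix().round(3))
for c in('top','scene'):
  o,d=ray(c,320,240);print(c,o.round(),d.round(2))
E
```

```text
{'clock': 0.1, 'joints': array([-1.01037845e+00,  3.85496883e-01,  6.74068914e-03, -4.40299126e-04,
       -1.19397618e+00, -2.58558905e-01]), 'joint_vel': array([-0.0004141 , -0.00142668,  0.00429611, -0.00116999, -0.00028934,
       -0.00054471]), 'joint_efforts': array([-6.85632094e-04, -3.93319345e+01,  1.88928115e+01,  4.19803128e+00,
       -2.62852685e-03,  1.10047694e-05]), 'position': array([ 185.64676702, -596.24286858,  230.31124356]), 'ee_rot': array([-1.50276761e-01,  9.88643473e-01,  9.69459702e-04, -1.97700487e-04]), 'contact_force': array([-0.19255233,  1.09325742,  0.81314487]), 'wrist_torque': array([ 0.00222478,  0.01718572, -0.04101779]), 'grasp_force': 0.0, 'gripper_width': 85.54911969373123}
[[-0.955 -0.297 -0.001]
 [-0.297  0.955  0.002]
 [ 0.     0.002 -1.   ]]
top [ 386.   19. 1038.] [ 0.15  0.02 -0.99]
scene [ -90. -396.  544.] [ 0.69  0.47 -0.54]
```

```bash
ls pics
```

```text
s0.png
t0.png
```

View pics/t0.png

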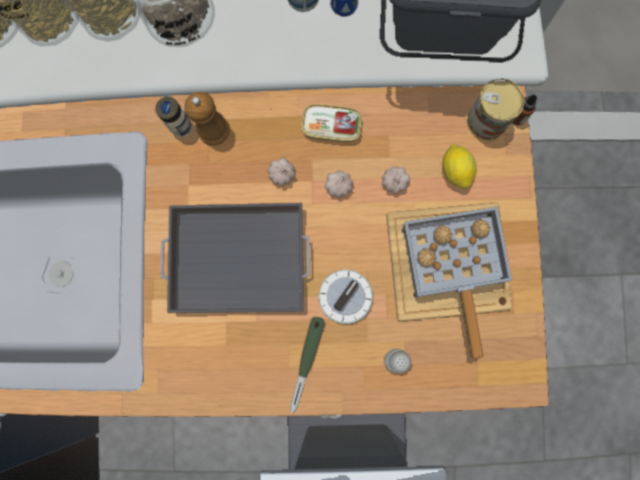

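View pics/s0.png

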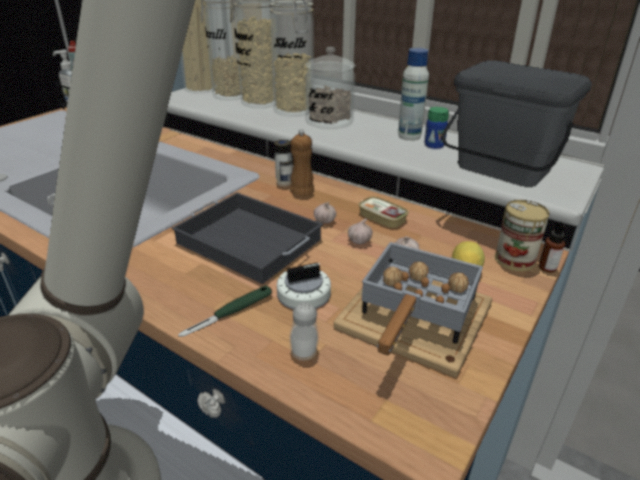

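The top view shows 3 garlic bulbs at (281,172), (339,184) and (396,180), and the timer at (346,297). The tin spans about (168–306, 204–315), the sieve centre is near (457,252) and its handle runs to (476,355). The lemon is at (460,167). I'll zoom in for detail.

```bash
python3 - <<'E'
from h import *
im=optics.get_image('top')
a=cv2.resize(im[195:370,380:520],None,fx=4,fy=4,interpolation=2)[:600]
b=cv2.resize(im[265:330,315:380],None,fx=4,fy=4,interpolation=2)
a=cv2.resize(im[200:362,385:517],None,fx=3.7,fy=3.7,interpolation=2)
c=np.zeros((a.shape[0],800,3),np.uint8);c[:,:a.shape[1]]=a;c[:260,500:760]=b
cv2.imwrite('pics/c1.png',c)
for n,u,v,z in [('g1',281,172,25),('g2',339,184,25),('g3',396,180,25),('timer',346,297,20),('lemon',460,167,29),
 ('tin',168,204,36),('tin',303,203,36),('tin',306,313,36),('tin',168,315,36),('sill',300,90,110),('shaker',398,360,60)]:print(n,pt('top',u,v,z))
for n,u,v,z in [('g1',324,214,25),('g2',360,234,25),('g3',405,243,25)]:print(n,pt('scene',u,v,z))
E
```

```text
g1 [666.7 109.3  25. ]
g2 [641.9   8.7  25. ]
g3 [646.2 -90.5  25. ]
timer [446.2   2.6  20. ]
lemon [ 665.9 -203.4   29. ]
tin [614.  306.4  36. ]
tin [607.6  71.3  36. ]
tin [420.4  70.3  36. ]
tin [422.  304.7  36. ]
sill [782.   68.8 110. ]
shaker [339.4 -77.8  60. ]
g1 [659.4 106.7  25. ]
g2 [635.1   5.4  25. ]
g3 [656.6 -81.   25. ]
```

View pics/c1.png

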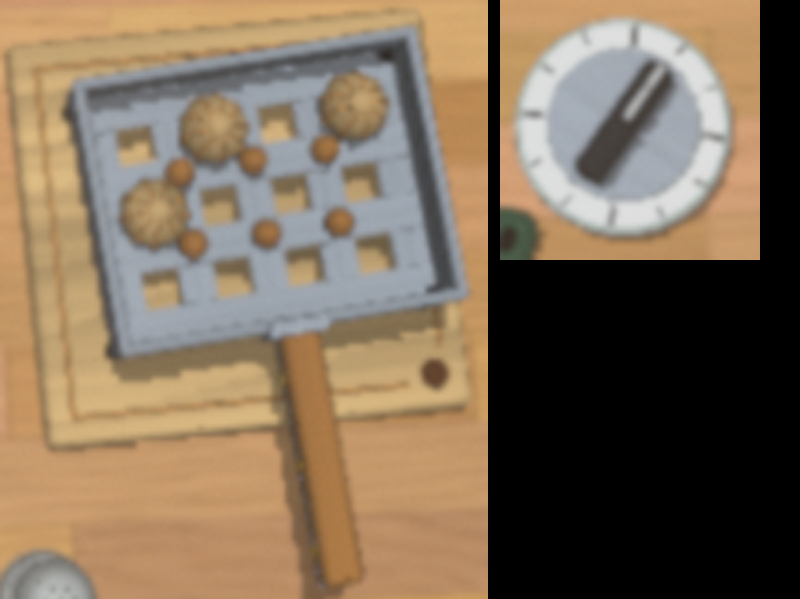

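```bash
python3 - <<'E'
from h import *
f=lambda x,y:(385+x/3.7,200+y/3.7)
def q(cs,z):
    P=np.array([pt('top',*f(*c),z)[:2] for c in cs]);a=(P[0]+P[1]-P[2]-P[3])/2;print(P.tolist(),'c',P.mean(0),'yaw',np.degrees(np.arctan2(a[1],a[0])),'ext',np.linalg.norm(a),np.linalg.norm(P[0]-P[1]));return P.mean(0)
q([(78,85),(412,32),(465,293),(122,350)],80)
q([(8,48),(418,10),(468,402),(52,445)],16)
a=pt('top',*f(302,335),87);b=pt('top',*f(345,583),87);d=a-b;print('handle',a,b,np.degrees(np.arctan2(d[1],d[0])))
g=lambda x,y:(315+(x-500)/4,265+y/4)
C=np.array([pt('top',*g(x,y),20)[:2] for x,y in[(634,38),(714,136),(612,214),(532,113)]]);print('timer marks',C.tolist(),C.mean(0))
for i in range(4):
  e=C[i]-C.mean(0);print(np.degrees(np.arctan2(e[1],e[0])))
a=pt('top',*g(660,70),56)-pt('top',*g(593,172),56);print('bar',np.degrees(np.arctan2(a[1],a[0])),(pt('top',*g(660,70),56)+pt('top',*g(593,172),56))/2)
E
```

```text
[[559.9, -97.7], [579.9, -248.2], [463.0, -264.3], [443.1, -111.7]] c [ 511.475 -180.475] yaw 7.339154444624084 ext 117.81521548594644 151.82308783580973
[[590.0, -73.4], [603.4, -269.8], [417.4, -281.6], [404.3, -86.4]] c [ 503.775 -177.8  ] yaw 3.8171440866228123 ext 186.26320758539518 196.85659755263475
handle [ 446.7 -189.2   87. ] [ 339.9 -202.7   87. ] 7.204236180221617
timer marks [[484.4, -2.8], [441.7, -35.5], [410.0, 8.7], [453.6, 41.4]] [447.425   2.95 ]
-8.839292923891099
-98.46881834170695
171.2653423363591
80.87630853535184
bar -34.92647512883592 [446.95   2.05  56.  ]
```

```bash
python3 - <<'E'
from h import *
to([406.9,-194,150],97.3)
E
```

```text
slide [-330.8  318.3   81. ] dr [ 0.01 -0.    1.25]
```

Call:
step_arm:
  motion:
    - {"slide":[-41,40,10],"dr":[0,0,0.15],"jaw":85}
    - {"slide":[-82,80,20],"dr":[0,0,0.3],"jaw":85}
    - {"slide":[-124,119,30],"dr":[0,0,0.5],"jaw":85}
    - {"slide":[-165,159,40],"dr":[0,0,0.65],"jaw":85}
    - {"slide":[-206,199,50],"dr":[0,0,0.8],"jaw":85}
    - {"slide":[-248,239,60],"dr":[0,0,0.95],"jaw":85}
    - {"slide":[-289,278,70],"dr":[0,0,1.1],"jaw":85}
    - {"slide":[-331,318,81],"dr":[0,0,1.25],"jaw":85}

```text
clock: 1.15
position: [408.0, -193.0, 150.2]
ee_rot: [-0.063, 0.998, -0.0, 0.0]
contact_force: [1.5, 0.3, 0.3]
gripper_width: 85.2
grasp_force: 0.0
```

```bash
python3 - <<'E'
from h import *
to([406.9,-194,57],97.3)
E
```

```text
slide [ 1.3 -0.8 93.2] dr [-0.    0.01 -0.01]
```

Now I'll descend, close, and hold.

Call:
step_arm:
  motion:
    - {"slide":[1,-1,45],"dr":[0,0,0],"jaw":85}
    - {"slide":[1,-1,80],"dr":[0,0,0],"jaw":85}
    - {"slide":[1,-1,93],"dr":[0,0,0],"jaw":85}
    - {"slide":[1,-1,93],"dr":[0,0,0],"jaw":50}
    - {"slide":[1,-1,93],"dr":[0,0,0],"jaw":28}
    - {"slide":[1,-1,93],"dr":[0,0,0],"jaw":18}
    - {"slide":[1,-1,93],"dr":[0,0,0],"jaw":5}
    - {"slide":[1,-1,93],"dr":[0,0,0],"jaw":5}

```text
clock: 2.15
position: [407.1, -196.0, 58.2]
ee_rot: [-0.063, 0.998, -0.0, 0.001]
contact_force: [-0.5, -0.3, 4.9]
gripper_width: 17.2
grasp_force: 58.2
```

Call:
step_arm:
  motion:
    - {"slide":[0,0,0],"dr":[0,0,0],"jaw":5}
    - {"slide":[0,0,0],"dr":[0,0,0],"jaw":5}
    - {"slide":[0,0,-1],"dr":[0,0,0],"jaw":5}
    - {"slide":[0,0,-3],"dr":[0,0,0],"jaw":5}
    - {"slide":[0,0,-7],"dr":[0,0,0],"jaw":5}
    - {"slide":[0,0,-12],"dr":[0,0,0],"jaw":5}
    - {"slide":[0,0,-18],"dr":[0,0,0],"jaw":5}
    - {"slide":[0,0,-24],"dr":[0,0,0],"jaw":5}

```text
clock: 3.15
position: [406.4, -195.8, 81.7]
ee_rot: [-0.064, 0.998, 0.0, -0.0]
contact_force: [-0.9, -0.2, -3.3]
gripper_width: 16.8
grasp_force: 58.4
```

```bash
python3 - <<'E'
from h import *
snap('scene','s1.png',(300,200,540,380),3)
to([411,188,160],89)
E
```

```text
slide [-52.9 380.3 -77.6] dr [-0.    0.01  1.04]
```

View pics/s1.png

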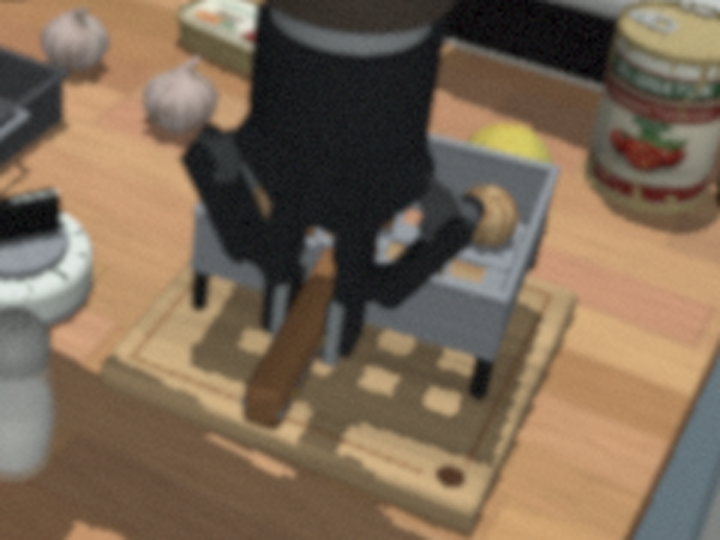

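The sieve is lifted and hangs level in the grip, with the nuts still inside. I'll carry it gently at about 0.1 m/s.

Call:
step_arm:
  motion:
    - {"slide":[-1,3,-5],"dr":[0,0,0],"jaw":5}
    - {"slide":[-1,9,-11],"dr":[0,0,0],"jaw":5}
    - {"slide":[-2,17,-17],"dr":[0,0,0],"jaw":5}
    - {"slide":[-4,27,-23],"dr":[0,0,0],"jaw":5}
    - {"slide":[-5,38,-28],"dr":[0,0,0],"jaw":5}
    - {"slide":[-7,50,-33],"dr":[0,0,0],"jaw":5}
    - {"slide":[-9,62,-37],"dr":[0,0,0],"jaw":5}
    - {"slide":[-10,74,-40],"dr":[0,0,0],"jaw":5}

```text
clock: 4.2
position: [407.0, -120.2, 121.6]
ee_rot: [-0.064, 0.998, 0.0, 0.0]
contact_force: [0.3, -1.7, -2.9]
gripper_width: 17.0
grasp_force: 58.5
```

Call:
step_arm:
  motion:
    - {"slide":[-2,12,0],"dr":[0,0,0],"jaw":5}
    - {"slide":[-3,24,0],"dr":[0,0,0],"jaw":5}
    - {"slide":[-5,36,0],"dr":[0,0,0],"jaw":5}
    - {"slide":[-7,48,0],"dr":[0,0,0],"jaw":5}
    - {"slide":[-8,60,0],"dr":[0,0,0],"jaw":5}
    - {"slide":[-10,72,0],"dr":[0,0,0],"jaw":5}
    - {"slide":[-12,84,0],"dr":[0,0,0],"jaw":5}
    - {"slide":[-13,96,0],"dr":[0,0,0],"jaw":5}

```text
clock: 5.2
position: [407.7, -23.5, 121.3]
ee_rot: [-0.064, 0.998, 0.0, 0.0]
contact_force: [0.4, 1.4, -2.6]
gripper_width: 17.5
grasp_force: 58.5
```

Call:
step_arm:
  motion:
    - {"slide":[-2,12,0],"dr":[0,0,0],"jaw":5}
    - {"slide":[-3,24,0],"dr":[0,0,0],"jaw":5}
    - {"slide":[-5,36,0],"dr":[0,0,0],"jaw":5}
    - {"slide":[-7,48,0],"dr":[0,0,0],"jaw":5}
    - {"slide":[-8,60,0],"dr":[0,0,0],"jaw":5}
    - {"slide":[-10,72,0],"dr":[0,0,0],"jaw":5}
    - {"slide":[-12,84,0],"dr":[0,0,0],"jaw":5}
    - {"slide":[-13,96,0],"dr":[0,0,0],"jaw":5}

```text
clock: 6.2
position: [408.5, 73.4, 121.3]
ee_rot: [-0.064, 0.998, 0.0, 0.0]
contact_force: [0.7, 1.7, -3.4]
gripper_width: 16.8
grasp_force: 58.4
```

```bash
python3 - <<'E'
from h import *
to([411,188,120],89)
E
```

```text
slide [-17.1 113.3   1.3] dr [0.   0.   1.04]
```

Call:
step_arm:
  motion:
    - {"slide":[-2,12,0],"dr":[0,0,0.1],"jaw":5}
    - {"slide":[-3,24,0],"dr":[0,0,0.2],"jaw":5}
    - {"slide":[-5,36,0],"dr":[0,0,0.3],"jaw":5}
    - {"slide":[-7,48,0],"dr":[0,0,0.4],"jaw":5}
    - {"slide":[-8,60,0],"dr":[0,0,0.5],"jaw":5}
    - {"slide":[-10,71,0],"dr":[0,0,0.6],"jaw":5}
    - {"slide":[-12,82,0],"dr":[0,0,0.7],"jaw":5}
    - {"slide":[-13,92,0],"dr":[0,0,0.8],"jaw":5}

```text
clock: 7.2
position: [409.7, 166.3, 121.3]
ee_rot: [-0.007, 1.0, 0.0, 0.0]
contact_force: [0.6, 0.4, -2.9]
gripper_width: 16.7
grasp_force: 58.4
```

Call:
step_arm:
  motion:
    - {"slide":[-1,8,0],"dr":[0,0,0.1],"jaw":5}
    - {"slide":[-2,14,0],"dr":[0,0,0.17],"jaw":5}
    - {"slide":[-2,19,0],"dr":[0,0,0.22],"jaw":5}
    - {"slide":[-2,21,0],"dr":[0,0,0.24],"jaw":5}
    - {"slide":[-2,21,3],"dr":[0,0,0.24],"jaw":5}
    - {"slide":[-2,21,8],"dr":[0,0,0.24],"jaw":5}
    - {"slide":[-2,21,15],"dr":[0,0,0.24],"jaw":5}
    - {"slide":[-2,21,20],"dr":[0,0,0.24],"jaw":5}

```text
clock: 8.2
position: [411.0, 186.2, 100.6]
ee_rot: [0.009, 1.0, -0.0, -0.0]
contact_force: [-0.2, 0.4, -2.8]
gripper_width: 16.6
grasp_force: 58.5
```

```bash
python3 - <<'E'
from h import *
a=optics.get_image('top');b=optics.get_image('scene')
a=cv2.resize(a[180:350,140:330],None,fx=4,fy=4,interpolation=2)[:600]
cv2.imwrite('pics/t2.png',a)
cv2.imwrite('pics/s2.png',cv2.resize(b[150:330,140:380],None,fx=3,fy=3,interpolation=2))
print(arm.read_state()['position'])
E
```

```text
[410.8449965 186.0604599 100.4996432]
```

View pics/t2.png

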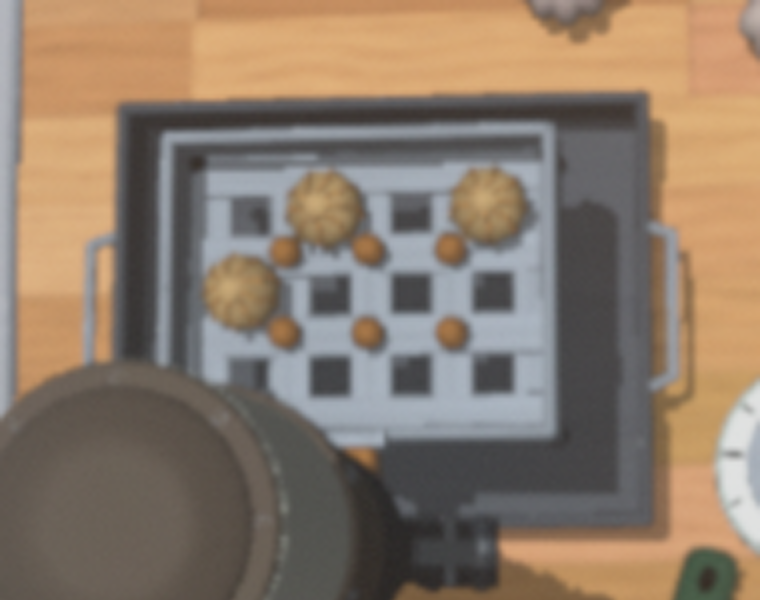

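View pics/s2.png

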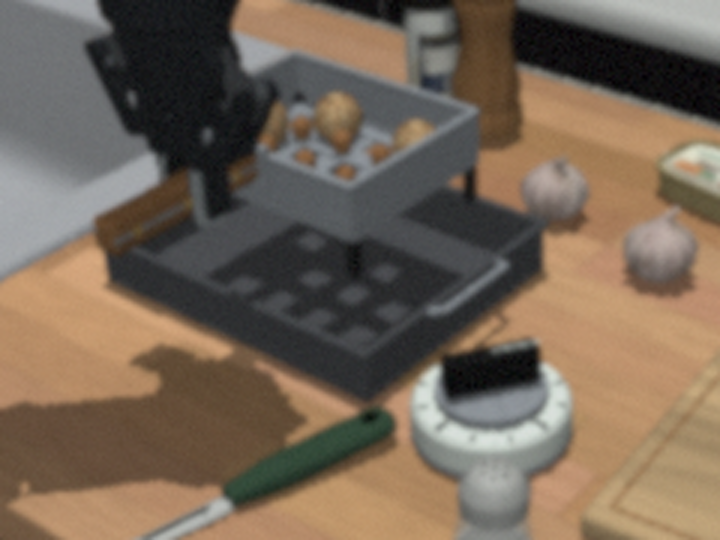

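All the nuts are still in the sieve. I'll check the centring of the sieve over the tin from the rim corners.

```bash
python3 - <<'E'
from h import *
f=lambda x,y:(140+x/4,180+y/4)
for n,z,cs in(('tin',36,[(120,105),(645,95),(650,522)]),('sieve',124,[(163,133),(553,123),(556,437)])):
  P=[pt('top',*f(*c),z)[:2] for c in cs];print(n,P,(P[0]+P[2])/2,np.degrees(np.arctan2(*(P[0]-P[1])[::1])))
E
```

```text
tin [array([609.9, 302.7]), array([606.4,  74.4]), array([424.7,  76. ])] [517.3  189.35] 0.8783158995959436
sieve [array([578.3, 260.2]), array([577.1, 105.6]), array([454.7, 106.3])] [516.5  183.25] 0.4447189824085664
```

Call:
step_arm:
  motion:
    - {"slide":[0,1,4],"dr":[0,0,0],"jaw":5}
    - {"slide":[0,2,10],"dr":[0,0,0],"jaw":5}
    - {"slide":[0,4,18],"dr":[0,0,0],"jaw":5}
    - {"slide":[0,6,27],"dr":[0,0,0],"jaw":5}
    - {"slide":[0,6,35],"dr":[0,0,0],"jaw":5}
    - {"slide":[0,6,41],"dr":[0,0,0],"jaw":5}
    - {"slide":[0,6,44],"dr":[0,0,0],"jaw":5}
    - {"slide":[0,6,44],"dr":[0,0,0],"jaw":5}

```text
clock: 9.3
position: [411.4, 192.4, 57.2]
ee_rot: [0.009, 1.0, -0.0, -0.0]
contact_force: [0.6, 0.7, -2.1]
gripper_width: 17.1
grasp_force: 58.4
```

Call:
step_arm:
  motion:
    - {"slide":[0,16,0],"dr":[0,0,0],"jaw":5}
    - {"slide":[0,-16,0],"dr":[0,0,0],"jaw":5}
    - {"slide":[0,16,0],"dr":[0,0,0],"jaw":5}
    - {"slide":[0,-16,0],"dr":[0,0,0],"jaw":5}
    - {"slide":[0,16,0],"dr":[0,0,0],"jaw":5}
    - {"slide":[0,-16,0],"dr":[0,0,0],"jaw":5}
    - {"slide":[0,16,0],"dr":[0,0,0],"jaw":5}
    - {"slide":[0,0,0],"dr":[0,0,0],"jaw":5}

```text
clock: 10.3
position: [413.5, 196.2, 58.3]
ee_rot: [0.007, 1.0, 0.002, 0.002]
contact_force: [0.7, 0.2, -2.4]
gripper_width: 16.9
grasp_force: 59.8
```

```bash
python3 - <<'E'
from h import *
a=optics.get_image('top')
cv2.imwrite('pics/t3.png',cv2.resize(a[190:320,150:330],None,fx=4,fy=4,interpolation=2))
E
```

```text
(no output)
```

View pics/t3.png

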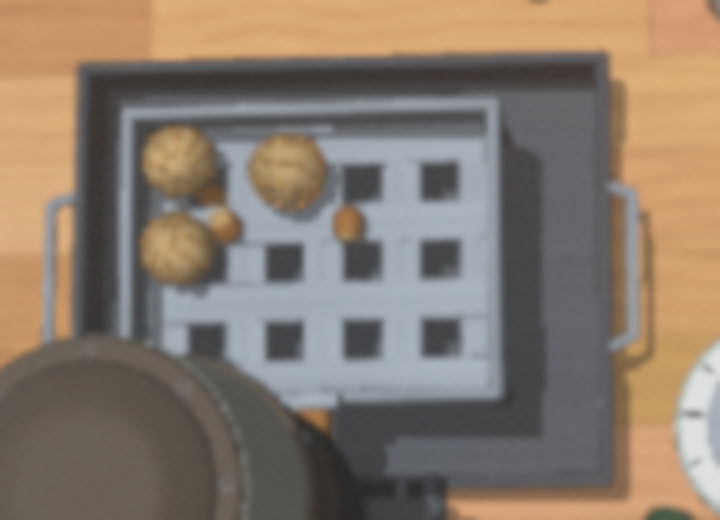

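Some hazelnuts have dropped: two are clearly still in the sieve near (215,210) and (348,222), with perhaps another beside a walnut. I'll shake again with a little x mixed in.

Call:
step_arm:
  motion:
    - {"slide":[6,-20,0],"dr":[0,0,0],"jaw":5}
    - {"slide":[-6,14,0],"dr":[0,0,0],"jaw":5}
    - {"slide":[6,-20,0],"dr":[0,0,0],"jaw":5}
    - {"slide":[-6,14,0],"dr":[0,0,0],"jaw":5}
    - {"slide":[-6,-20,0],"dr":[0,0,0],"jaw":5}
    - {"slide":[6,14,0],"dr":[0,0,0],"jaw":5}
    - {"slide":[-6,-20,0],"dr":[0,0,0],"jaw":5}
    - {"slide":[0,-4,0],"dr":[0,0,0],"jaw":5}

```text
clock: 11.35
position: [410.3, 185.5, 57.1]
ee_rot: [0.011, 1.0, -0.001, -0.001]
contact_force: [0.5, -0.2, -2.6]
gripper_width: 16.8
grasp_force: 59.8
```

Call:
step_arm:
  motion:
    - {"slide":[8,16,0],"dr":[0,0,0],"jaw":5}
    - {"slide":[-8,-16,0],"dr":[0,0,0],"jaw":5}
    - {"slide":[8,16,0],"dr":[0,0,0],"jaw":5}
    - {"slide":[-8,-16,0],"dr":[0,0,0],"jaw":5}
    - {"slide":[-8,16,0],"dr":[0,0,0],"jaw":5}
    - {"slide":[8,-16,0],"dr":[0,0,0],"jaw":5}
    - {"slide":[-8,16,0],"dr":[0,0,0],"jaw":5}
    - {"slide":[0,0,0],"dr":[0,0,0],"jaw":5}

```text
clock: 12.35
position: [413.6, 191.0, 58.1]
ee_rot: [0.008, 1.0, 0.002, 0.002]
contact_force: [1.3, -0.6, -1.2]
gripper_width: 17.4
grasp_force: 59.9
```

```bash
python3 - <<'E'
from h import *
a=optics.get_image('top')[190:320,150:330];b=optics.get_image('scene')[190:290,170:330]
c=np.zeros((600,800,3),np.uint8);a=cv2.resize(a,None,fx=2.6,fy=2.6,interpolation=2);b=cv2.resize(b,None,fx=2.5,fy=2.5,interpolation=2)
c[:338,:468]=a;c[345:595,:400]=b
cv2.imwrite('pics/t4.png',c)
E
```

```text
(no output)
```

View pics/t4.png

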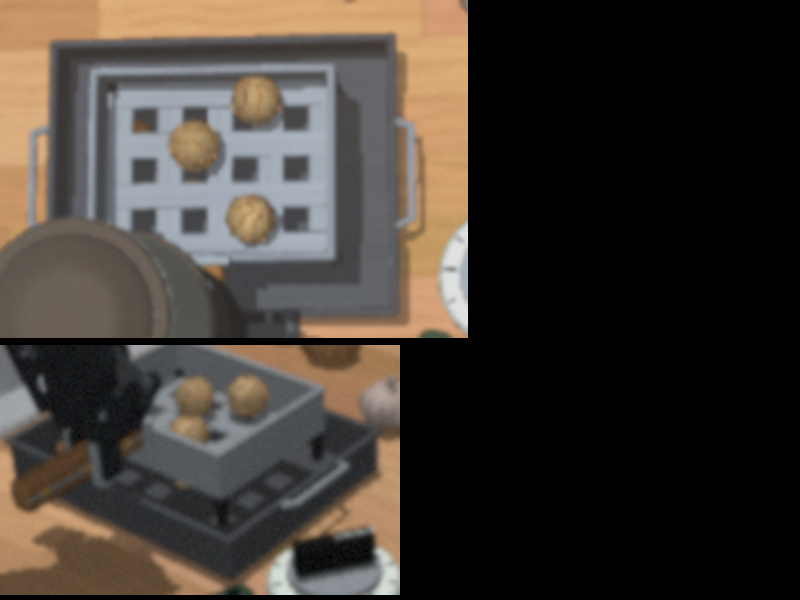

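No hazelnuts are visible in the sieve, and its near-left corner is hidden by the arm. I'll shake once more, then lift, move off and count what's in the tin.

Call:
step_arm:
  motion:
    - {"slide":[-8,-16,0],"dr":[0,0,0],"jaw":5}
    - {"slide":[8,16,0],"dr":[0,0,0],"jaw":5}
    - {"slide":[-8,-16,0],"dr":[0,0,0],"jaw":5}
    - {"slide":[8,16,0],"dr":[0,0,0],"jaw":5}
    - {"slide":[8,-16,0],"dr":[0,0,0],"jaw":5}
    - {"slide":[-8,16,0],"dr":[0,0,0],"jaw":5}
    - {"slide":[8,-16,0],"dr":[0,0,0],"jaw":5}
    - {"slide":[0,0,0],"dr":[0,0,0],"jaw":5}

```text
clock: 13.45
position: [408.2, 185.0, 56.6]
ee_rot: [0.011, 1.0, -0.002, -0.002]
contact_force: [-0.2, 0.8, -1.2]
gripper_width: 17.1
grasp_force: 59.9
```

Call:
step_arm:
  motion:
    - {"slide":[0,0,0],"dr":[0,0,0],"jaw":5}
    - {"slide":[0,0,-3],"dr":[0,0,0],"jaw":5}
    - {"slide":[0,0,-9],"dr":[0,0,0],"jaw":5}
    - {"slide":[0,0,-19],"dr":[0,0,0],"jaw":5}
    - {"slide":[0,0,-31],"dr":[0,0,0],"jaw":5}
    - {"slide":[0,-2,-43],"dr":[0,0,0],"jaw":5}
    - {"slide":[0,-6,-54],"dr":[0,0,0],"jaw":5}
    - {"slide":[0,-12,-62],"dr":[0,0,0],"jaw":5}

```text
clock: 14.45
position: [411.2, 176.3, 120.2]
ee_rot: [0.009, 1.0, 0.0, 0.0]
contact_force: [0.4, 0.1, -3.2]
gripper_width: 16.9
grasp_force: 60.0
```

Call:
step_arm:
  motion:
    - {"slide":[0,-10,-3],"dr":[0,0,0],"jaw":5}
    - {"slide":[0,-22,-5],"dr":[0,0,0],"jaw":5}
    - {"slide":[0,-34,-5],"dr":[0,0,0],"jaw":5}
    - {"slide":[0,-46,-5],"dr":[0,0,0],"jaw":5}
    - {"slide":[0,-58,-5],"dr":[0,0,0],"jaw":5}
    - {"slide":[0,-70,-5],"dr":[0,0,0],"jaw":5}
    - {"slide":[0,-82,-5],"dr":[0,0,0],"jaw":5}
    - {"slide":[0,-94,-5],"dr":[0,0,0],"jaw":5}

```text
clock: 15.45
position: [409.4, 81.8, 124.3]
ee_rot: [0.009, 1.0, 0.0, 0.0]
contact_force: [-0.2, 0.9, -2.9]
gripper_width: 16.9
grasp_force: 60.0
```

Call:
step_arm:
  motion:
    - {"slide":[0,-12,0],"dr":[0,0,0],"jaw":5}
    - {"slide":[0,-24,0],"dr":[0,0,0],"jaw":5}
    - {"slide":[0,-36,0],"dr":[0,0,0],"jaw":5}
    - {"slide":[0,-48,0],"dr":[0,0,0],"jaw":5}
    - {"slide":[0,-60,0],"dr":[0,0,0],"jaw":5}
    - {"slide":[0,-72,0],"dr":[0,0,0],"jaw":5}
    - {"slide":[0,-84,0],"dr":[0,0,0],"jaw":5}
    - {"slide":[0,-94,0],"dr":[0,0,0],"jaw":5}

```text
clock: 16.45
position: [407.7, -12.3, 124.3]
ee_rot: [0.009, 1.0, -0.0, -0.0]
contact_force: [0.5, -0.2, -2.4]
gripper_width: 16.9
grasp_force: 60.0
```

```bash
python3 - <<'E'
from h import *
a=optics.get_image('top')
cv2.imwrite('pics/t5.png',cv2.resize(a[150:345,150:415],None,fx=3,fy=3,interpolation=2))
to([398.5,-185,122],93)
E
```

```text
slide [   5.6 -172.3    2.3] dr [-0.   -0.   -0.51]
```

View pics/t5.png

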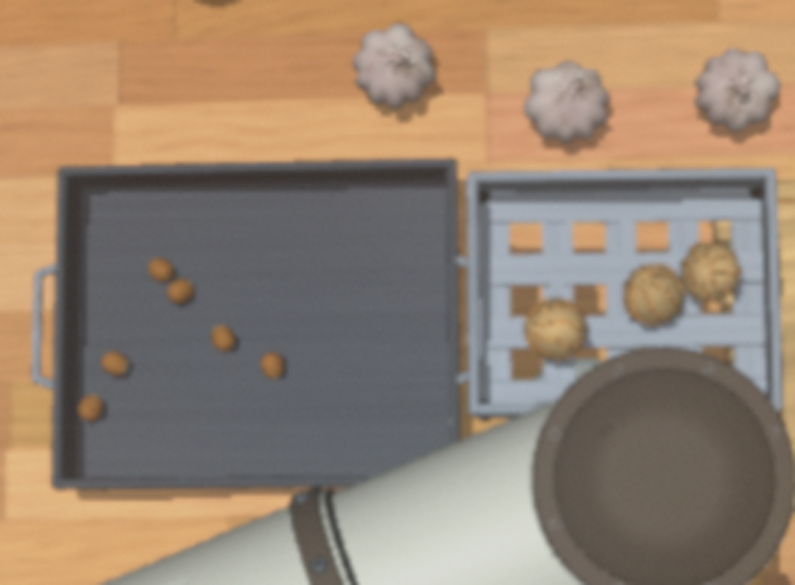

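All six hazelnuts are in the tin, at (160,268), (180,291), (223,337), (115,363), (91,408) and (272,364) in the crop. The three walnuts are in the sieve. Now I'll take it back to the board.

Call:
step_arm:
  motion:
    - {"slide":[0,-12,0],"dr":[0,0,-0.06],"jaw":5}
    - {"slide":[1,-24,0],"dr":[0,0,-0.12],"jaw":5}
    - {"slide":[1,-36,0],"dr":[0,0,-0.18],"jaw":5}
    - {"slide":[2,-48,0],"dr":[0,0,-0.24],"jaw":5}
    - {"slide":[2,-60,0],"dr":[0,0,-0.3],"jaw":5}
    - {"slide":[2,-72,0],"dr":[0,0,-0.36],"jaw":5}
    - {"slide":[3,-84,0],"dr":[0,0,-0.42],"jaw":5}
    - {"slide":[3,-96,0],"dr":[0,0,-0.5],"jaw":5}

```text
clock: 17.5
position: [402.9, -107.8, 124.3]
ee_rot: [-0.026, 1.0, -0.0, -0.0]
contact_force: [0.4, 1.1, -2.7]
gripper_width: 17.1
grasp_force: 60.0
```

```bash
python3 - <<'E'
from h import *
to([398.5,-184,62],93)
E
```

```text
slide [  8.4 -75.8  62.3] dr [-0. -0.  0.]
```

Call:
step_arm:
  motion:
    - {"slide":[1,-12,0],"dr":[0,0,0],"jaw":5}
    - {"slide":[3,-24,3],"dr":[0,0,0],"jaw":5}
    - {"slide":[4,-36,8],"dr":[0,0,0],"jaw":5}
    - {"slide":[5,-48,16],"dr":[0,0,0],"jaw":5}
    - {"slide":[6,-59,25],"dr":[0,0,0],"jaw":5}
    - {"slide":[7,-68,34],"dr":[0,0,0],"jaw":5}
    - {"slide":[8,-74,43],"dr":[0,0,0],"jaw":5}
    - {"slide":[8,-76,52],"dr":[0,0,0],"jaw":5}

```text
clock: 18.5
position: [398.8, -184.0, 71.6]
ee_rot: [-0.026, 1.0, 0.0, -0.0]
contact_force: [0.1, 0.3, -1.8]
gripper_width: 17.4
grasp_force: 60.0
```

Call:
step_arm:
  motion:
    - {"slide":[0,0,6],"dr":[0,0,0],"jaw":5}
    - {"slide":[0,0,10],"dr":[0,0,0],"jaw":5}
    - {"slide":[0,0,12],"dr":[0,0,0],"jaw":5}
    - {"slide":[0,0,13],"dr":[0,0,0],"jaw":5}
    - {"slide":[0,0,14],"dr":[0,0,0],"jaw":5}
    - {"slide":[0,0,14.5],"dr":[0,0,0],"jaw":5}
    - {"slide":[0,0,15],"dr":[0,0,0],"jaw":5}
    - {"slide":[0,0,15],"dr":[0,0,0],"jaw":5}

```text
clock: 19.5
position: [399.0, -183.7, 58.2]
ee_rot: [-0.026, 1.0, -0.0, 0.0]
contact_force: [-3.2, 1.0, 6.8]
gripper_width: 16.9
grasp_force: 61.4
```

Contact on the board. I'll open, then rise.

Call:
step_arm:
  motion:
    - {"slide":[0,0,0],"dr":[0,0,0],"jaw":20}
    - {"slide":[0,0,0],"dr":[0,0,0],"jaw":35}
    - {"slide":[0,0,0],"dr":[0,0,0],"jaw":60}
    - {"slide":[0,0,0],"dr":[0,0,0],"jaw":70}
    - {"slide":[0,0,-15],"dr":[0,0,0],"jaw":70}
    - {"slide":[0,0,-45],"dr":[0,0,0],"jaw":70}
    - {"slide":[0,0,-80],"dr":[0,0,0],"jaw":70}
    - {"slide":[0,0,-105],"dr":[0,0,0],"jaw":70}

```text
clock: 20.5
position: [399.3, -183.7, 163.8]
ee_rot: [-0.026, 1.0, -0.0, 0.001]
contact_force: [-0.5, 0.2, -0.6]
gripper_width: 70.0
grasp_force: 0.0
```

```bash
python3 - <<'E'
from h import *
for n,u,v in[('g1',282,172),('g2',339,184),('g3',396,181)]:print(n,pt('top',u,v,28))
to([645,-89,160],90)
for P in ([516,189,0],[660,105,25],[638,5,25],[646,-89,25]): print(proj('scene',P),proj('top',P))
E
```

```text
g1 [665.8 107.3  28. ]
g2 [641.1   8.8  28. ]
g3 [643.7 -90.1  28. ]
slide [-250.3   81.8    4.1] dr [-0.    0.01  0.37]
[249.  242.5] [238.3 260.7]
[324.8 214.1] [283.5 175.6]
[360.9 233.4] [341.2 186.1]
[406.3 246.9] [395.1 180.1]
```

Call:
step_arm:
  motion:
    - {"slide":[-50,16,0],"dr":[0,0,0.1],"jaw":85}
    - {"slide":[-100,33,0],"dr":[0,0,0.2],"jaw":85}
    - {"slide":[-150,50,0],"dr":[0,0,0.3],"jaw":85}
    - {"slide":[-200,66,0],"dr":[0,0,0.37],"jaw":85}
    - {"slide":[-240,80,0],"dr":[0,0,0.37],"jaw":85}
    - {"slide":[-249,82,10],"dr":[0,0,0.37],"jaw":85}
    - {"slide":[-249,82,60],"dr":[0,0,0.37],"jaw":85}
    - {"slide":[-249,82,105],"dr":[0,0,0.37],"jaw":85}

```text
clock: 21.5
position: [642.4, -89.1, 55.6]
ee_rot: [0.0, 1.0, 0.0, -0.0]
contact_force: [0.5, -0.4, -0.0]
gripper_width: 84.7
grasp_force: 0.0
```

```bash
python3 - <<'E'
from h import *
to([644,-90,8],90)
b=optics.get_image('scene');c=cv2.resize(b[180:320,270:490],None,fx=3,fy=3,interpolation=2)
cv2.imwrite('pics/s6.png',c)
E
```

```text
slide [-1.7 -0.9 47.6] dr [ 0.   -0.01 -0.  ]
```

View pics/s6.png

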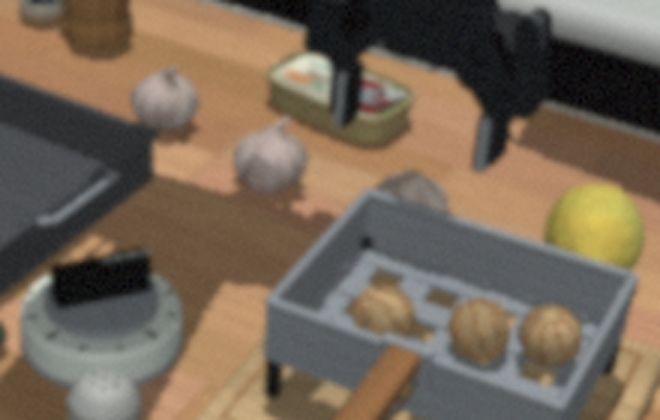

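The sieve stands on the board with its three walnuts, and the fingers straddle garlic 3. Next I'll descend and grasp.

Call:
step_arm:
  motion:
    - {"slide":[-2,-1,30],"dr":[0,0,0],"jaw":85}
    - {"slide":[-2,-1,47],"dr":[0,0,0],"jaw":85}
    - {"slide":[-2,-1,47],"dr":[0,0,0],"jaw":60}
    - {"slide":[-2,-1,47],"dr":[0,0,0],"jaw":40}
    - {"slide":[-2,-1,47],"dr":[0,0,0],"jaw":30}
    - {"slide":[-2,-1,47],"dr":[0,0,0],"jaw":30}
    - {"slide":[-2,-1,20],"dr":[0,0,0],"jaw":30}
    - {"slide":[-2,-1,-30],"dr":[0,0,0],"jaw":30}

```text
clock: 22.55
position: [643.4, -89.9, 85.8]
ee_rot: [0.0, 1.0, 0.0, -0.003]
contact_force: [0.7, -0.0, -0.0]
gripper_width: 46.2
grasp_force: 61.7
```

```bash
python3 - <<'E'
from h import *
to([545,125,100],90)
E
```

```text
slide [ 98.5 214.9 -13.6] dr [ 0.   -0.04 -0.  ]
```

Call:
step_arm:
  motion:
    - {"slide":[10,20,-15],"dr":[0,0,0],"jaw":30}
    - {"slide":[40,60,-15],"dr":[0,0,0],"jaw":30}
    - {"slide":[75,105,-15],"dr":[0,0,0],"jaw":30}
    - {"slide":[110,150,-15],"dr":[0,0,0],"jaw":30}
    - {"slide":[145,195,-15],"dr":[0,0,0],"jaw":30}
    - {"slide":[163,220,-15],"dr":[0,0,0],"jaw":30}
    - {"slide":[163,220,20],"dr":[0,0,0],"jaw":30}
    - {"slide":[163,220,55],"dr":[0,0,0],"jaw":30}

```text
clock: 23.55
position: [481.3, 130.9, 31.9]
ee_rot: [-0.001, 1.0, 0.0, 0.0]
contact_force: [0.2, 0.0, -0.2]
gripper_width: 46.1
grasp_force: 61.7
```

Call:
step_arm:
  motion:
    - {"slide":[0,0,10],"dr":[0,0,0],"jaw":30}
    - {"slide":[0,0,14],"dr":[0,0,0],"jaw":30}
    - {"slide":[0,0,14],"dr":[0,0,0],"jaw":50}
    - {"slide":[0,0,14],"dr":[0,0,0],"jaw":62}
    - {"slide":[0,0,14],"dr":[0,0,0],"jaw":62}
    - {"slide":[0,0,-10],"dr":[0,0,0],"jaw":62}
    - {"slide":[0,0,-45],"dr":[0,0,0],"jaw":62}
    - {"slide":[0,0,-80],"dr":[0,0,0],"jaw":70}

```text
clock: 24.55
position: [482.3, 130.0, 113.6]
ee_rot: [-0.0, 1.0, 0.0, 0.0]
contact_force: [0.9, 0.8, -0.6]
gripper_width: 70.1
grasp_force: 0.0
```

```bash
python3 - <<'E'
from h import *
to([640,7,100],90)
to([640,7,8],90)
c=cv2.resize(optics.get_image('top')[150:345,150:415],None,fx=3,fy=3,interpolation=2)
cv2.imwrite('pics/t6.png',c)
E
```

```text
slide [-157.7 -123.    13.7] dr [0. 0. 0.]
slide [-157.7 -123.   105.7] dr [0. 0. 0.]
```

View pics/t6.png

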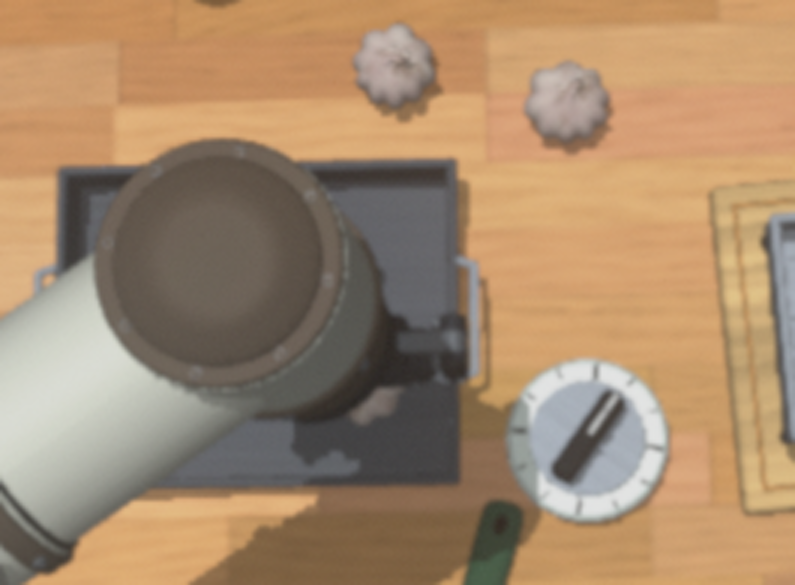

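Garlic 3 is in the tin near (375,402) in the crop. The other two bulbs haven't moved. Garlic 2 next.

Call:
step_arm:
  motion:
    - {"slide":[-45,-35,0],"dr":[0,0,0],"jaw":85}
    - {"slide":[-90,-70,0],"dr":[0,0,0],"jaw":85}
    - {"slide":[-135,-105,0],"dr":[0,0,0],"jaw":85}
    - {"slide":[-158,-123,0],"dr":[0,0,0],"jaw":85}
    - {"slide":[-158,-123,10],"dr":[0,0,0],"jaw":85}
    - {"slide":[-158,-123,50],"dr":[0,0,0],"jaw":85}
    - {"slide":[-158,-123,90],"dr":[0,0,0],"jaw":85}
    - {"slide":[-158,-123,106],"dr":[0,0,0],"jaw":85}

```text
clock: 25.6
position: [637.9, 7.3, 3.7]
ee_rot: [-0.0, 1.0, -0.0, -0.003]
contact_force: [0.1, -0.2, -0.1]
gripper_width: 85.0
grasp_force: 0.0
```

Call:
step_arm:
  motion:
    - {"slide":[0,0,0],"dr":[0,0,0],"jaw":60}
    - {"slide":[0,0,0],"dr":[0,0,0],"jaw":40}
    - {"slide":[0,0,0],"dr":[0,0,0],"jaw":30}
    - {"slide":[0,0,0],"dr":[0,0,0],"jaw":30}
    - {"slide":[0,0,-20],"dr":[0,0,0],"jaw":30}
    - {"slide":[0,0,-55],"dr":[0,0,0],"jaw":30}
    - {"slide":[0,0,-90],"dr":[0,0,0],"jaw":30}
    - {"slide":[0,0,-95],"dr":[0,0,0],"jaw":30}

```text
clock: 26.6
position: [642.2, 7.4, 105.0]
ee_rot: [-0.0, 1.0, 0.001, 0.003]
contact_force: [-0.5, -0.1, -0.8]
gripper_width: 45.9
grasp_force: 61.6
```

```bash
python3 - <<'E'
from h import *
to([548,130,17],90)
E
```

```text
slide [ 94.8 122.5  87.5] dr [0.01 0.05 0.  ]
```

Call:
step_arm:
  motion:
    - {"slide":[28,36,0],"dr":[0,0,0],"jaw":30}
    - {"slide":[60,75,0],"dr":[0,0,0],"jaw":30}
    - {"slide":[93,115,0],"dr":[0,0,0],"jaw":30}
    - {"slide":[94,122,0],"dr":[0,0,0],"jaw":30}
    - {"slide":[94,122,30],"dr":[0,0,0],"jaw":30}
    - {"slide":[94,122,65],"dr":[0,0,0],"jaw":30}
    - {"slide":[94,122,84],"dr":[0,0,0],"jaw":30}
    - {"slide":[94,122,87],"dr":[0,0,0],"jaw":30}

```text
clock: 27.6
position: [545.5, 128.0, 12.4]
ee_rot: [0.0, 1.0, -0.001, -0.002]
contact_force: [0.9, -0.8, -0.7]
gripper_width: 45.9
grasp_force: 61.6
```

Call:
step_arm:
  motion:
    - {"slide":[0,0,0],"dr":[0,0,0],"jaw":50}
    - {"slide":[0,0,0],"dr":[0,0,0],"jaw":62}
    - {"slide":[0,0,0],"dr":[0,0,0],"jaw":62}
    - {"slide":[0,0,-20],"dr":[0,0,0],"jaw":62}
    - {"slide":[0,0,-55],"dr":[0,0,0],"jaw":62}
    - {"slide":[0,0,-90],"dr":[0,0,0],"jaw":70}
    - {"slide":[0,0,-90],"dr":[0,0,0],"jaw":85}
    - {"slide":[0,0,-90],"dr":[0,0,0],"jaw":85}

```text
clock: 28.6
position: [545.9, 129.0, 104.4]
ee_rot: [0.0, 1.0, 0.0, -0.0]
contact_force: [-0.6, -0.5, -0.0]
gripper_width: 85.1
grasp_force: 0.0
```

```bash
python3 - <<'E'
from h import *
b=optics.get_image('top');g=cv2.cvtColor(b,cv2.COLOR_BGR2HSV)[150:205,250:420]
# garlic: greyish bright
m=((g[...,1]<70)&(g[...,2]>110)).astype(np.uint8);n,l,s,c=cv2.connectedComponentsWithStats(m)
print([(s[i,4],c[i].round(1)+[250,150]) for i in range(1,n) if s[i,4]>60])
print(pt('top',282,172,28));to([664,107,8],90)
E
```

```text
[(np.int32(518), array([281.2, 171.1])), (np.int32(99), array([259.5, 182. ]))]
[665.8 107.3  28. ]
slide [-118.5  -21.8   95.6] dr [-0.   -0.01 -0.  ]
```

Call:
step_arm:
  motion:
    - {"slide":[-50,-10,0],"dr":[0,0,0],"jaw":85}
    - {"slide":[-100,-20,0],"dr":[0,0,0],"jaw":85}
    - {"slide":[-119,-21,0],"dr":[0,0,0],"jaw":85}
    - {"slide":[-119,-21,10],"dr":[0,0,0],"jaw":85}
    - {"slide":[-119,-21,50],"dr":[0,0,0],"jaw":85}
    - {"slide":[-119,-21,85],"dr":[0,0,0],"jaw":85}
    - {"slide":[-119,-21,96],"dr":[0,0,0],"jaw":85}
    - {"slide":[-119,-21,96],"dr":[0,0,0],"jaw":85}

```text
clock: 29.65
position: [664.5, 108.1, 7.5]
ee_rot: [-0.0, 1.0, -0.001, -0.001]
contact_force: [0.5, 0.1, 0.5]
gripper_width: 85.0
grasp_force: 0.0
```

Call:
step_arm:
  motion:
    - {"slide":[0,0,0],"dr":[0,0,0],"jaw":60}
    - {"slide":[0,0,0],"dr":[0,0,0],"jaw":40}
    - {"slide":[0,0,0],"dr":[0,0,0],"jaw":30}
    - {"slide":[0,0,0],"dr":[0,0,0],"jaw":30}
    - {"slide":[0,0,-20],"dr":[0,0,0],"jaw":30}
    - {"slide":[0,0,-55],"dr":[0,0,0],"jaw":30}
    - {"slide":[0,0,-90],"dr":[0,0,0],"jaw":30}
    - {"slide":[0,0,-95],"dr":[0,0,0],"jaw":30}

```text
clock: 30.65
position: [667.0, 108.7, 106.8]
ee_rot: [-0.0, 1.0, 0.001, 0.003]
contact_force: [0.1, 0.1, -0.3]
gripper_width: 44.1
grasp_force: 61.2
```

```bash
python3 - <<'E'
from h import *
to([575,208,17],90)
E
```

```text
slide [92.5 99.2 89.5] dr [0.02 0.04 0.  ]
```

Call:
step_arm:
  motion:
    - {"slide":[28,30,0],"dr":[0,0,0],"jaw":30}
    - {"slide":[60,65,0],"dr":[0,0,0],"jaw":30}
    - {"slide":[90,98,0],"dr":[0,0,0],"jaw":30}
    - {"slide":[90,99,0],"dr":[0,0,0],"jaw":30}
    - {"slide":[90,99,30],"dr":[0,0,0],"jaw":30}
    - {"slide":[90,99,65],"dr":[0,0,0],"jaw":30}
    - {"slide":[90,99,86],"dr":[0,0,0],"jaw":30}
    - {"slide":[90,99,88],"dr":[0,0,0],"jaw":30}

```text
clock: 31.65
position: [574.8, 205.8, 13.3]
ee_rot: [0.0, 1.0, -0.001, -0.002]
contact_force: [-0.7, -0.4, -0.6]
gripper_width: 43.6
grasp_force: 64.0
```

Call:
step_arm:
  motion:
    - {"slide":[0,0,0],"dr":[0,0,0],"jaw":50}
    - {"slide":[0,0,0],"dr":[0,0,0],"jaw":62}
    - {"slide":[0,0,0],"dr":[0,0,0],"jaw":62}
    - {"slide":[0,0,-20],"dr":[0,0,0],"jaw":62}
    - {"slide":[0,0,-55],"dr":[0,0,0],"jaw":62}
    - {"slide":[0,0,-90],"dr":[0,0,0],"jaw":60}
    - {"slide":[0,0,-110],"dr":[0,0,0],"jaw":40}
    - {"slide":[0,0,-110],"dr":[0,0,0],"jaw":40}

```text
clock: 32.65
position: [576.3, 207.8, 127.7]
ee_rot: [-0.0, 1.0, 0.001, 0.002]
contact_force: [-0.1, -0.5, -1.5]
gripper_width: 39.7
grasp_force: 0.0
```

```bash
python3 - <<'E'
from h import *
to([447,2.5,130],-35);to([447,2.5,130],-125);to([447,2.5,130],55)
print(arm.read_state()['joints'].round(2))
E
```

```text
slide [ 129.4 -205.2   -3.4] dr [ 0.04 -0.   15.63]
slide [ 129.4 -205.2   -3.4] dr [ -0.03   0.04 -18.12]
slide [ 129.4 -205.2   -3.4] dr [0.03 0.02 4.38]
[ 0.61  0.45 -0.17  0.   -0.95 -2.18]
```

Call:
step_arm:
  motion:
    - {"slide":[16,-26,0],"dr":[0,0,-1.1],"jaw":40}
    - {"slide":[32,-51,0],"dr":[0,0,-2.3],"jaw":40}
    - {"slide":[48,-77,0],"dr":[0,0,-3.5],"jaw":40}
    - {"slide":[65,-103,0],"dr":[0,0,-4.7],"jaw":40}
    - {"slide":[81,-128,0],"dr":[0,0,-5.9],"jaw":40}
    - {"slide":[97,-154,0],"dr":[0,0,-7.0],"jaw":40}
    - {"slide":[113,-180,0],"dr":[0,0,-8.0],"jaw":40}
    - {"slide":[129,-205,0],"dr":[0,0,-9.0],"jaw":40}

```text
clock: 33.65
position: [444.9, 1.1, 124.3]
ee_rot: [-0.59, 0.808, 0.0, -0.001]
contact_force: [-0.8, -0.7, -0.5]
gripper_width: 39.8
grasp_force: 0.0
```

Call:
step_arm:
  motion:
    - {"slide":[0,0,0],"dr":[0,0,-1.1],"jaw":40}
    - {"slide":[0,0,0],"dr":[0,0,-2.3],"jaw":40}
    - {"slide":[0,0,0],"dr":[0,0,-3.5],"jaw":40}
    - {"slide":[0,0,0],"dr":[0,0,-4.7],"jaw":40}
    - {"slide":[0,0,0],"dr":[0,0,-5.9],"jaw":40}
    - {"slide":[0,0,0],"dr":[0,0,-7.1],"jaw":40}
    - {"slide":[0,0,0],"dr":[0,0,-8.1],"jaw":40}
    - {"slide":[0,0,0],"dr":[0,0,-9.1],"jaw":40}

```text
clock: 34.65
position: [445.5, 1.9, 124.3]
ee_rot: [0.954, -0.3, -0.001, 0.001]
contact_force: [-0.0, -1.2, 0.2]
gripper_width: 40.0
grasp_force: 0.0
```

```bash
python3 - <<'E'
from h import *
s=arm.read_state();print(s['joints'].round(2),s['contact_force'],s['position'])
to([447,2.5,60],-125)
cv2.imwrite('pics/t7.png',cv2.resize(optics.get_image('top')[150:350,160:520],None,fx=2.2,fy=2.2,interpolation=2))
E
```

```text
[ 0.37  0.2  -0.57 -0.   -0.81  0.59] [-0.01343018 -1.24344949  0.2011842 ] [445.48288564   1.87609134 124.25023987]
slide [ 1.  -1.5 64.2] dr [0.01 0.01 0.01]
```

View pics/t7.png

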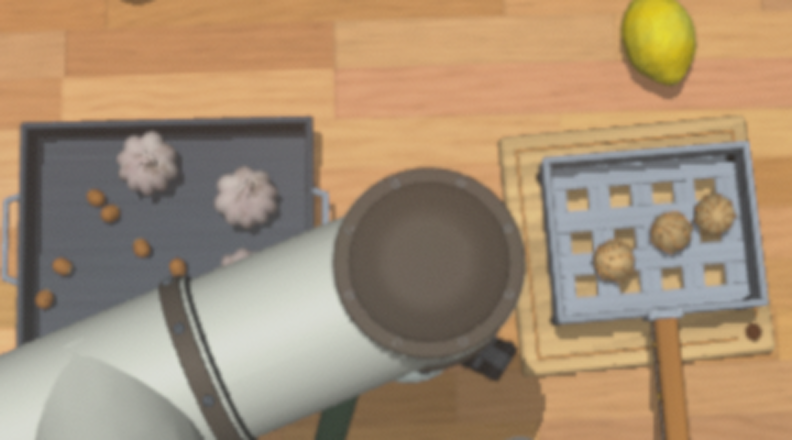

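All three garlic bulbs and six hazelnuts are in the tin. The sieve is near the middle of the board with its walnuts, and the lemon hasn't moved. Next comes the timer: I'll grip the bar.

Call:
step_arm:
  motion:
    - {"slide":[1,-1.5,30],"dr":[0,0,0],"jaw":40}
    - {"slide":[1,-1.5,60],"dr":[0,0,0],"jaw":40}
    - {"slide":[1,-1.5,80],"dr":[0,0,0],"jaw":40}
    - {"slide":[1,-1.5,86],"dr":[0,0,0],"jaw":40}
    - {"slide":[1,-1.5,86],"dr":[0,0,0],"jaw":25}
    - {"slide":[1,-1.5,86],"dr":[0,0,0],"jaw":15}
    - {"slide":[1,-1.5,86],"dr":[0,0,0],"jaw":5}
    - {"slide":[1,-1.5,86],"dr":[0,0,0],"jaw":5}

```text
clock: 35.7
position: [448.9, 3.1, 40.2]
ee_rot: [0.953, -0.302, 0.001, -0.001]
contact_force: [0.7, 0.9, 4.4]
gripper_width: 12.3
grasp_force: 60.4
```

Call:
step_arm:
  motion:
    - {"slide":[0,0,0],"dr":[0,0,0],"jaw":5}
    - {"slide":[0,0,0],"dr":[0,0,0],"jaw":5}
    - {"slide":[0,0,0.5],"dr":[0,0,0],"jaw":5}
    - {"slide":[0,0,1],"dr":[0,0,0],"jaw":5}
    - {"slide":[0,0,1],"dr":[0,0,0],"jaw":5}
    - {"slide":[0,0,1.5],"dr":[0,0,0],"jaw":5}
    - {"slide":[0,0,1.5],"dr":[0,0,0],"jaw":5}
    - {"slide":[0,0,1.5],"dr":[0,0,0],"jaw":5}

```text
clock: 36.7
position: [449.0, 3.1, 40.1]
ee_rot: [0.953, -0.302, 0.001, -0.001]
contact_force: [-3.8, 2.0, 18.9]
gripper_width: 12.2
grasp_force: 62.6
```

```bash
python3 - <<'E'
from h import *
s=arm.read_state();print(s['contact_force'],s['wrist_torque'],s['position'])
to([447,2.5,36],-125)
E
```

```text
[-3.8451688   2.0346253  18.90204515] [ 0.60983781  1.40448233 -0.05398274] [449.00008575   3.05510177  40.11627103]
slide [-1.3  1.6  4.1] dr [-0.01 -0.01 -0.02]
```

Call:
step_arm:
  motion:
    - {"slide":[0,0,-0.6],"dr":[0,0,0.2],"jaw":5}
    - {"slide":[0,0,-0.6],"dr":[0,0,0.6],"jaw":5}
    - {"slide":[0,0,-0.6],"dr":[0,0,1.2],"jaw":5}
    - {"slide":[0,0,-0.6],"dr":[0,0,1.8],"jaw":5}
    - {"slide":[0,0,-0.6],"dr":[0,0,2.4],"jaw":5}
    - {"slide":[0,0,-0.6],"dr":[0,0,3.0],"jaw":5}
    - {"slide":[0,0,-0.6],"dr":[0,0,3.6],"jaw":5}
    - {"slide":[0,0,-0.6],"dr":[0,0,4.0],"jaw":5}

```text
clock: 37.7
position: [448.4, 2.7, 40.1]
ee_rot: [0.833, -0.554, 0.001, -0.0]
contact_force: [-3.3, -0.3, 15.6]
gripper_width: 12.2
grasp_force: 61.9
```

```bash
python3 - <<'E'
from h import *
s=arm.read_state();print(s['contact_force'],s['wrist_torque'],s['position'])
y=R.from_quat(s['ee_rot']).as_matrix()[:,1];print(np.degrees(np.arctan2(y[1],y[0])))
snap('scene','s8.png',(260,240,350,340),6)
E
```

```text
[-3.32069179 -0.30000831 15.62994931] [0.11847845 1.13896662 0.12600905] [448.4023349    2.65998012  40.12376643]
-157.22059161892912
```

View pics/s8.png

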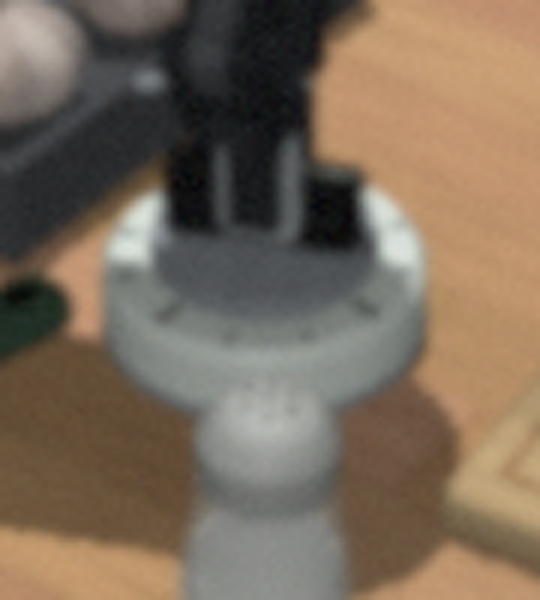

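The dial is turning with the grip. I'll finish the remaining ~31.5°.

Call:
step_arm:
  motion:
    - {"slide":[0,0,0],"dr":[0,0,0.5],"jaw":5}
    - {"slide":[0,0,0],"dr":[0,0,1.1],"jaw":5}
    - {"slide":[0,0,0],"dr":[0,0,1.7],"jaw":5}
    - {"slide":[0,0,0],"dr":[0,0,2.3],"jaw":5}
    - {"slide":[0,0,0],"dr":[0,0,2.9],"jaw":5}
    - {"slide":[0,0,0],"dr":[0,0,3.5],"jaw":5}
    - {"slide":[0,0,0],"dr":[0,0,3.95],"jaw":5}
    - {"slide":[0,0,0],"dr":[0,0,3.95],"jaw":5}

```text
clock: 38.75
position: [447.7, 2.5, 40.1]
ee_rot: [-0.651, 0.759, -0.0, -0.0]
contact_force: [-4.9, 1.4, 16.7]
gripper_width: 12.7
grasp_force: 62.2
```

Call:
step_arm:
  motion:
    - {"slide":[0,0,-1],"dr":[0,0,0],"jaw":5}
    - {"slide":[0,0,-1.3],"dr":[0,0,0],"jaw":14}
    - {"slide":[0,0,-1.3],"dr":[0,0,0],"jaw":25}
    - {"slide":[0,0,-1.3],"dr":[0,0,0],"jaw":35}
    - {"slide":[0,0,-20],"dr":[0,0,0],"jaw":35}
    - {"slide":[0,0,-60],"dr":[0,0,0],"jaw":35}
    - {"slide":[0,0,-110],"dr":[0,0,0],"jaw":35}
    - {"slide":[0,0,-150],"dr":[0,0,0],"jaw":35}

```text
clock: 39.75
position: [448.2, 2.7, 190.2]
ee_rot: [-0.651, 0.759, -0.0, 0.0]
contact_force: [1.1, 1.1, 0.6]
gripper_width: 35.0
grasp_force: 0.0
```

```bash
python3 - <<'E'
from h import *
to([350,-330,250],171)
E
```

```text
slide [343.8  46.2 -60. ] dr [-0.01  0.    0.03]
```

Call:
step_arm:
  motion:
    - {"slide":[42,5,-10],"dr":[0,0,0],"jaw":35}
    - {"slide":[85,10,-20],"dr":[0,0,0],"jaw":35}
    - {"slide":[128,16,-30],"dr":[0,0,0],"jaw":35}
    - {"slide":[171,22,-40],"dr":[0,0,0],"jaw":35}
    - {"slide":[214,28,-50],"dr":[0,0,0],"jaw":35}
    - {"slide":[257,34,-60],"dr":[0,0,0],"jaw":35}
    - {"slide":[300,40,-60],"dr":[0,0,0],"jaw":35}
    - {"slide":[340,46,-60],"dr":[0,0,0],"jaw":35}

```text
clock: 40.75
position: [349.9, -327.6, 248.2]
ee_rot: [-0.651, 0.759, 0.0, 0.0]
contact_force: [-0.1, 0.3, -0.0]
gripper_width: 35.1
grasp_force: 0.0
```

```bash
python3 - <<'E'
from h import *
im=optics.get_image('top');c=np.zeros((600,800,3),np.uint8)
c[:330,:]=cv2.resize(im[185:334,160:520],(800,330),interpolation=2);c[335:595,:260]=cv2.resize(im[265:330,315:380],None,fx=4,fy=4,interpolation=2)
cv2.imwrite('pics/t9.png',c)
E
```

```text
(no output)
```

View pics/t9.png

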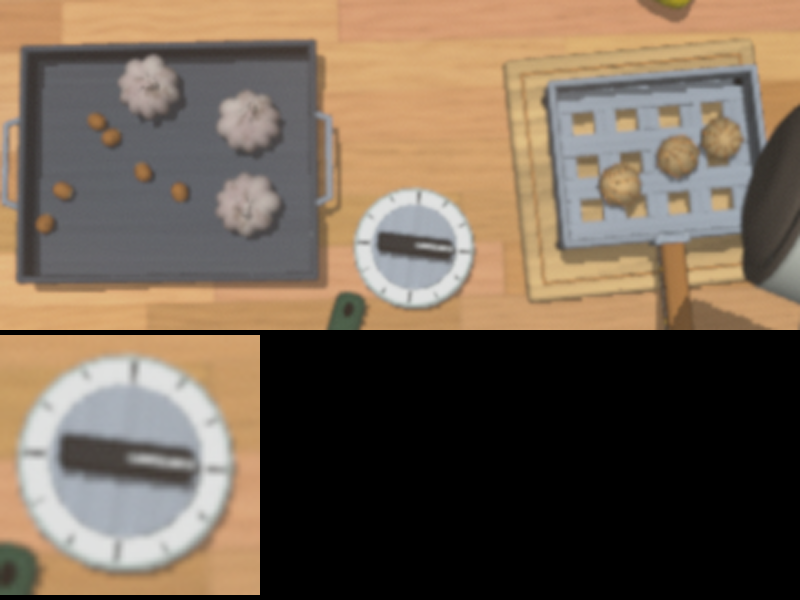

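The white line points at the quarter-hour mark and the timer's zero mark hasn't moved. The tin holds three garlic bulbs and six hazelnuts, and the sieve is on the board with its three walnuts. Handing in.

```bash
python3 -c "
from bench import arm
print(arm.job_done())"
```

```text
the job is handed in; nothing more can be done
None
```

The job is handed in (no verdict came back); the last picture shows six hazelnuts and three garlic bulbs in the tin, the sieve with its three walnuts on the board, and the timer at the quarter hour, not visibly moved.

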